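Fit the rotor and its lid to the bench centrifuge

ROBOT

A 7-joint arm with a two-finger parallel gripper is mounted at the origin on the work surface. World frame = base frame: x ahead of the robot, y to its left, z up, the work surface at z = 0. Lengths are in m, angles in rad, forces in N, time in s.
With the tool pointing down it reaches from about 0.4 to 0.85 m from the base axis. Payload 10.4 kg.
Tool frame: the origin (TCP) lies midway between the tips of the shut fingers; the grasp point (between the pads) lies 19 mm behind it; z points along the fingers, y is the line along which they close (so a half turn about z gives the same grasp; the last joint's range is limited). The gripper opens to 85 mm and grips with 20 to 120 N. Pads are 22 mm wide; open, the fingers measure 114 mm over their backs; the gripper's body (76 mm by 85 mm) begins 54 mm behind the grasp point. The pads swing forward as they close: fully open they stand 13 mm farther back than shut.
Start: joints at [1.261, 0.332, -0.065, 1.46, 0.022, 1.35, -0.088], TCP at [0.177, -0.599, 0.231] pointing down, gripper open.
Joint ranges: [-2.6, 2.6], [-0.5, 2.12], [-1.47, 1.34], [0.16, 2.42], [-1.27, 4.41], [0.06, 2.06], [-2.6, 2.6]. Speed limits (rad/s): [2.22, 2.22, 2.79, 2.79, 3.14, 3.14, 3.14].

INTERFACE

Orientations are given as a rotation vector (axis times angle).
In Python, from cell import monitor, optics, sign_off gives the robot as it stands. The module is installed in compiled form; this text tells all that it offers.
- The arm moves only by the tool jog_arm, never from a script. Its argument "deltas" is a list of rows, each an object with "claw": the closure in counts, from 0 (fully open) to 255 (shut); "translation": the shift along the tool's x, y, z in mm, a list of three; "angular": the turn, a rotation vector about the tool's x, y, z in degrees, a list of three. In form: [{"claw": claw, "translation": [x, y, z], "angular": [ax, ay, az]}, ...]. A call has 1 to 10 rows; each row shifts and turns the commanded pose from where the row before left it, along the tool's axes as they then stand; what a row does not reach is not made up. A row lasts 1/8 s, in which the tool goes at most 62.5 mm and 10.7 degrees, less where a joint would pass 70% of its speed; a pose out of reach is approached as far as the arm can. A call is refused whole if a number of a shift passes 62.5 or a number of a turn 10.7, either way. A call with a gripper value outside its range is refused whole. The fingers move at their own pace and stop on an object; "force" is the grip in N (left out, the last holds). Time passes only in rows, so rows that do not move let the fingers close. It gives the time, the measured TCP pose, the force and the opening at its end, in the units of the state.
- monitor.get_state(): the state, without advancing time (a new reading comes with each control period).
- optics.grab_frame(name): name is "side" or "top"; returns a dict with "frame" (400x640x3 uint8, blue, green, red), "fx", "fy", "cx", "cy" (pixels), "view" (4x4, takes a point from world to camera coordinates). Camera axes: x right, y down, z forward; pixel columns grow to the right and rows downward; lengths in m; the calibration is good to about 2 mm. A picture is of the moment at which its call begins. There is no depth.
- sign_off(): hands the job in, once; it reports no verdict.
The state is a dict: "clock": time; "joint_positions": joint angles; "joint_vel": joint speeds; "effort": joint torques, N m; "position": TCP position; "tcp_rot": TCP orientation; "wrist_force": force on the tool from outside, world axes, zero at the start; "torque": the same for the moment, N m; "grip_width": finger opening in m.
Only numpy, scipy, OpenCV 4.12 (cv2) and the standard library are available. Lean on these libraries where they do the work, as an engineer would, in place of code of your own. Each camera call takes 0.05 s, during which the arm holds its last target. There are 200 camera calls.

TASK

Fit the rotor to the open bench centrifuge: set it down on the drive hub in the bowl and turn it by its hub until it drops over the driving dogs and sits fully home and level. Then put the rotor lid on top of the rotor, centred and flat on its seat. Do it gently, without banging or forcing the rotor down on the drive, and leave the dishes and the tube rack where they are.

Things in the scene. Friction and masses are not known exactly. Their poses are not given: they have to be found in the camera images.
- centrifuge: White bench centrifuge, fixed, 260 x 200 mm, 110 mm high, with an open round bowl 136 mm across and 55 mm deep. Origin on the bench under the bowl axis. x points to the back: there, 100 mm from the bowl axis, is the hinge of the open lid, which leans back and rises to 250 mm above the bench. Sloping console at -x.
- drive_face (a point): Centre of the flange face (52 mm across) of the steel drive hub in the bowl, 80 mm above the bench; z up, fixed to the machine. From the face rises a centring spigot, 24 mm diameter, 10 mm high (top 2.5 mm tapered to 20 mm). The rotor's underside belongs on this face.
- spigot_top (a point): Centre of the drive spigot's top, 10 mm above the drive face. Round the spigot, 120 degrees apart, the face carries three driving dogs, each 6 mm wide, 5 mm high, reaching to 22 mm from the axis. The hub with its dogs stands at any angle, which is not measured (this point does not turn with it); it turns only stiffly, at about 0.15 N m.
- rotor_centre (a point): Centre of the aluminium rotor, on its axis, 28 mm above its underside, z up. 0.25 to 0.45 kg, 56 mm high: disc 100 mm across with a flat deck 30 mm above the underside; on it the round hub to hold it by, 34 mm diameter, from 30 to 50 mm; on the hub a spigot, 22 mm diameter, 6 mm high, tapered (50 to 56 mm).
- rotor: The same rotor, origin in the middle of its underside, z up. It starts upright on the bench. Underside: boss 50 mm across, bore 25.6 mm, 11 mm deep, and three slots 8 mm wide, 11 mm deep, 120 degrees apart, one along its x axis. The bore goes over the drive spigot; it then stops, level, 5 mm high on the dogs until the slots stand over them.
- lid_centre (a point): Centre of the rotor lid, on its axis, 21 mm above its underside, z up. Aluminium disc, 92 mm across, 12 mm high, with a black knob of 24 mm diameter, 12 to 42 mm above the underside. About 0.09 kg. It starts upright on the bench.
- rotor_lid: The same rotor lid, origin in the middle of its underside, z up. Under it a collar of 34 mm diameter with a bore of 23.6 mm, 8 mm deep, goes over the spigot on the rotor's hub; the collar's face then lies on the hub's shoulder, 50 mm above the rotor's underside, at any angle about the axis.
- dish_stack: Bystander: stack of four culture dishes, 91 mm across, 62 mm high, origin in the middle of its underside.
- tube_rack: Bystander: white rack with small tubes, 70 x 150 mm, 44 mm high, origin in the middle of its underside.
- single_dish: Bystander: one culture dish, 91 mm across, 16 mm high, origin in the middle of its underside.
Not all that is in view belongs to the job. What is shaped like the rotor but green or orange is not meant. Leave any pink look-alike of the rotor_lid alone.

How it is judged:
By the outcome, as a careful person would: the job done as asked, in the order asked, and still so for the second after the job is handed in, with the robot touching nothing.
It also fails if it takes over 72 s, if anything falls off the work surface, if the arm or the gripper's body presses on something with over 40 N, if the wrist force passes 120 N, or if a joint passes its speed limit or range.

## Working session

There is one attempt and no reset: what is moved stays moved. The work goes in short steps, Python scripts to look and compute and a tool call to move; the robot and the scene stay as the last step left them, time stands still between calls to the robot, and variables do not carry over. Pictures are saved under pics/ and viewed, on a budget of 10 in all, crops included, one or two more only if the job needs it, and the job is handed in when it is done.

Besides the shell and the picture viewer there is one more tool, called by a JSON object that holds its "fn" and its "kwargs", one argument or row to a line. jog_arm: Moves the arm, as the interface text tells. Its arguments: {"type":"object","properties":{"deltas":{"type":"array","items":{"type":"object","properties":{"claw":{"type":"number"},"translation":{"type":"array","items":{"type":"number"}},"angular":{"type":"array","items":{"type":"number"}}}}},"force":{"type":"number"}},"required":["deltas"]}

```bash
mkdir -p pics
cat > h.py <<'E'
import numpy as np, cv2
from scipy.spatial.transform import Rotation as R
from cell import monitor, optics, sign_off
def grab(n,f=None):
    d=optics.grab_frame(n)
    if f: cv2.imwrite('pics/'+f,d['frame'])
    return d
def ray(d,u,v,z):
    V=np.array(d['view']);Rm=V[:3,:3];c=-Rm.T@V[:3,3]
    r=Rm.T@np.array([(u-d['cx'])/d['fx'],(v-d['cy'])/d['fy'],1])
    return c+r*(z-c[2])/r[2]
def proj(d,p):
    V=np.array(d['view']);q=V[:3,:3]@np.array(p)+V[:3,3]
    return d['fx']*q[0]/q[2]+d['cx'],d['fy']*q[1]/q[2]+d['cy']
E
python3 - <<'E'
from h import *
for n in('top','side'):
    d=grab(n,n+'0.png');V=np.array(d['view']);print(n,d['fx'],d['fy'],d['cx'],d['cy'],(-V[:3,:3].T@V[:3,3]).round(3),V[:3,:3].round(3).tolist())
s=monitor.get_state();print(s)
print(R.from_rotvec(s['tcp_rot']).as_matrix().round(3))
E
```

```text
top 404.04604336656377 404.04604336656377 322.2089924404505 197.09482693965586 [0.295 0.039 1.251] [[-0.026, -1.0, 0.013], [-0.984, 0.023, -0.177], [0.177, -0.017, -0.984]]
side 394.4771944966199 394.4771944966199 317.96957821744974 192.86003080910348 [0.2   0.888 0.698] [[-0.936, -0.351, -0.006], [-0.186, 0.51, -0.84], [0.297, -0.785, -0.543]]
{'clock': 0.1, 'joint_positions': array([ 1.2614039 ,  0.33279221, -0.06467489,  1.46087008,  0.02161672,
        1.34989878, -0.08851029]), 'joint_vel': array([ 0.00113774, -0.00052272,  0.00178972, -0.00302426,  0.00039914,
       -0.00053683,  0.00065424]), 'effort': array([ 7.88802517e-04, -6.26738977e+01,  4.85841266e-02, -3.92426419e+01,
        1.61090906e-02,  6.97335927e-03,  1.30005122e-05]), 'position': array([ 0.17667889, -0.59915303,  0.23059963]), 'tcp_rot': array([-3.10811855e+00, -4.48755383e-01,  4.13749779e-04]), 'wrist_force': array([ 0.0269234 , -0.17506766,  0.67453841]), 'torque': array([0.00568344, 0.0231419 , 0.01009604]), 'grip_width': 0.08569882117072004}
[[ 0.959  0.283 -0.   ]
 [ 0.283 -0.959  0.001]
 [-0.    -0.001 -1.   ]]
```

View pics/top0.png

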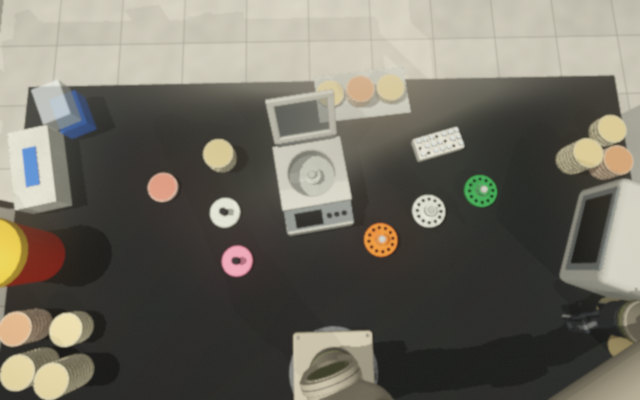

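View pics/side0.png

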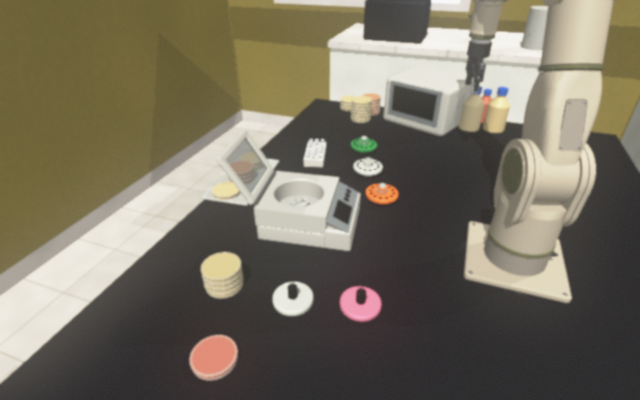

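The top view shows the rotor at (429,211), the lid at (225,212), the bowl spigot near (313,175), and the orange, green and pink decoys. In the side view the rotor is at (368,166), the lid at (293,298) and the bowl at (299,193).

Run:
```python
from h import *
T=cv2.imread('pics/top0.png');S=cv2.imread('pics/side0.png')
def crop(I,u,v,w=64,h=64,k=4):
    return cv2.resize(I[v-h//2:v+h//2,u-w//2:u+w//2],None,fx=k,fy=k,interpolation=cv2.INTER_CUBIC)
a=np.hstack([crop(T,429,211),crop(T,225,212),crop(T,313,175)])
b=np.hstack([crop(S,368,166),crop(S,293,298),crop(S,299,198)])
cv2.imwrite('pics/c0.png',np.vstack([a,b]))
d={n:optics.grab_frame(n) for n in('top','side')}
for n,I,pts in(('top',T,[(429,211,'rotor'),(225,212,'lid')]),('side',S,[(368,166,'rotor'),(293,298,'lid')])):
    g=cv2.cvtColor(I,cv2.COLOR_BGR2GRAY);_,m=cv2.threshold(g,110,255,0)
    cs,_=cv2.findContours(m,0,cv2.CHAIN_APPROX_NONE)
    for u,v,nm in pts:
        for c in cs:
            if cv2.pointPolygonTest(c,(u+9,v+3),False)>=0:
                e=cv2.fitEllipse(cv2.convexHull(c));print(n,nm,e,cv2.boundingRect(c),[ray(d[n],*e[0],z).round(4)[:2] for z in((.02,.03) if nm=='rotor' else (.006,.012))])
d=d['top']
print('bowl',ray(d,313,176,.09))
```

```text
top rotor ((428.2403564453125, 210.61376953125), (33.189056396484375, 34.28711700439453), 120.66253662109375) (412, 194, 34, 34) [array([ 0.4664, -0.3087]), array([ 0.465 , -0.3059])]
top lid ((224.50543212890625, 212.1773223876953), (30.3795108795166, 31.632638931274414), 55.00309371948242) (209, 197, 32, 31) [array([0.4787, 0.3216]), array([0.4778, 0.3202])]
side rotor ((367.4701843261719, 166.2925567626953), (18.390064239501953, 30.079761505126953), 93.40120697021484) (353, 157, 30, 19) [array([ 0.4677, -0.3131]), array([ 0.4638, -0.2953])]
side lid ((292.30181884765625, 298.1689453125), (35.251747131347656, 42.19175720214844), 81.74608612060547) (272, 281, 42, 35) [array([0.4785, 0.3234]), array([0.4761, 0.3283])]
bowl [0.56775596 0.04435559 0.09      ]
```

View pics/c0.png

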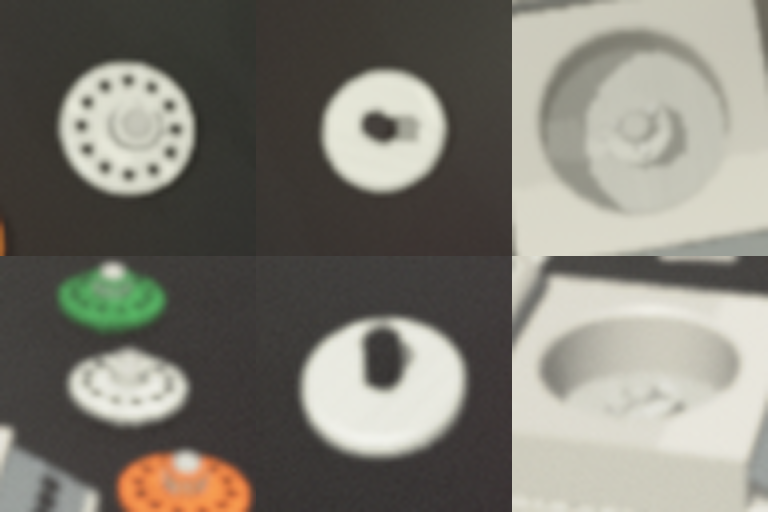

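The crops show the rotor's top spigot at top-view px ≈(430.6,210), the lid with its black knob, and the drive spigot ≈(311.6,173.6) in the bowl with some dogs visible. Next I triangulate these points.

Run:
```python
from h import *
t=grab('top');s=grab('side')
p=lambda n,d,u,v,z:print(n,ray(d,u,v,z)[:2].round(4))
p('rotor spigot top',t,397+137/4-.4,179+123/4-.4,.056)
p('rotor spigot side',s,336+128/4-.4,134+(351-256)/4-.4,.056)
p('drive spigot top',t,281+124/4-.4,143+124/4-.4,.09)
p('rim top',t,281+122/4-.4,143+122/4-.4,.11)
p('rim side',s,267+128/4-.4,166+111/4-.4,.11)
p('knob top(lid)',t,193+117/4-.4,180+(118)/4-.4,.042)
p('knob side',s,261+(383-256)/4-.4,266+(332-256)/4-.4,.042)
```

```text
rotor spigot top [ 0.4651 -0.3067]
rotor spigot side [ 0.4691 -0.3115]
drive spigot top [0.5751 0.0483]
rim top [0.5718 0.0496]
rim side [0.5709 0.059 ]
knob top(lid) [0.4829 0.3216]
knob side [0.4799 0.3162]
```

{"fn": "jog_arm", "kwargs": {
  "deltas": [
    {"claw": 0, "translation": [45, -25, 0], "angular": [0, 0, 0]},
    {"claw": 0, "translation": [45, -25, 0], "angular": [0, 0, 0]},
    {"claw": 0, "translation": [45, -25, 0], "angular": [0, 0, 0]},
    {"claw": 0, "translation": [45, -25, 0], "angular": [0, 0, 0]},
    {"claw": 0, "translation": [45, -25, 0], "angular": [0, 0, 0]},
    {"claw": 0, "translation": [45, -25, 0], "angular": [0, 0, 0]},
    {"claw": 0, "translation": [45, -25, 0], "angular": [0, 0, 0]},
    {"claw": 0, "translation": [45, -25, 0], "angular": [0, 0, 0]},
    {"claw": 0, "translation": [0, 0, 50], "angular": [0, 0, 0]},
    {"claw": 0, "translation": [0, 0, 30], "angular": [0, 0, 0]}
  ]
}}

```text
clock: 1.55
position: [0.4653, -0.3048, 0.1494]
tcp_rot: [-3.108, -0.451, 0.002]
wrist_force: [0.2, -0.7, 0.5]
grip_width: 0.0852
```

{"fn": "jog_arm", "kwargs": {
  "deltas": [
    {"claw": 0, "translation": [0, 3, 40], "angular": [0, 0, 0]},
    {"claw": 0, "translation": [0, 0, 40], "angular": [0, 0, 0]},
    {"claw": 0, "translation": [0, 0, 25], "angular": [0, 0, 0]},
    {"claw": 0, "translation": [0, 0, 11], "angular": [0, 0, 0]},
    {"claw": 0, "translation": [0, 0, 0], "angular": [0, 0, 0]}
  ]
}}

```text
clock: 2.17
position: [0.4664, -0.3086, 0.0353]
tcp_rot: [-3.109, -0.449, 0.001]
wrist_force: [-0.7, 0.7, 0.1]
grip_width: 0.0856
```

Run:
```python
from h import *
t=grab('top')['frame'];s=grab('side')['frame']
c=lambda I,u,v:cv2.resize(I[v-50:v+50,u-50:u+50],None,fx=4,fy=4,interpolation=cv2.INTER_CUBIC)
cv2.imwrite('pics/c1.png',np.hstack([c(t,429,211),c(s,368,160)]))
st=monitor.get_state();print(st['position'],st['joint_positions'].round(2),st['wrist_force'])
```

```text
[ 0.46707998 -0.30910646  0.03646832] [ 0.77  0.4  -0.32  1.82  0.15  0.94 -0.9 ] [ 0.03181129  0.35170087 -0.10187635]
```

View pics/c1.png

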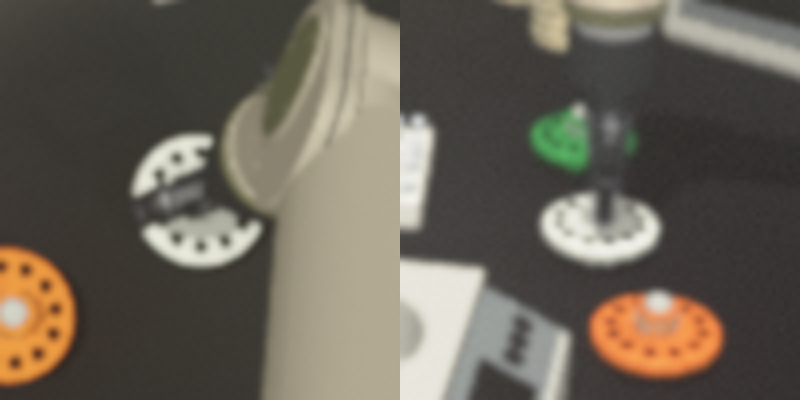

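The fingers straddle the rotor hub. I'll squeeze, open, turn 90° and squeeze again, which centres the hub in the gripper.

{"fn": "jog_arm", "kwargs": {
  "force": 20,
  "deltas": [
    {"claw": 200, "translation": [0, 0, 0], "angular": [0, 0, 0]},
    {"claw": 200, "translation": [0, 0, 0], "angular": [0, 0, 0]},
    {"claw": 200, "translation": [0, 0, 0], "angular": [0, 0, 0]},
    {"claw": 200, "translation": [0, 0, 0], "angular": [0, 0, 0]},
    {"claw": 200, "translation": [0, 0, 0], "angular": [0, 0, 0]},
    {"claw": 200, "translation": [0, 0, 0], "angular": [0, 0, 0]},
    {"claw": 90, "translation": [0, 0, 0], "angular": [0, 0, 0]},
    {"claw": 90, "translation": [0, 0, 0], "angular": [0, 0, 0]},
    {"claw": 90, "translation": [0, 0, 0], "angular": [0, 0, 0]}
  ]
}}

```text
clock: 3.4
position: [0.4663, -0.3087, 0.0352]
tcp_rot: [-3.109, -0.449, 0.0]
wrist_force: [0.6, 0.7, 0.0]
grip_width: 0.0553
```

{"fn": "jog_arm", "kwargs": {
  "deltas": [
    {"claw": 90, "translation": [0, 0, 0], "angular": [0, 0, -10]},
    {"claw": 90, "translation": [0, 0, 0], "angular": [0, 0, -10]},
    {"claw": 90, "translation": [0, 0, 0], "angular": [0, 0, -10]},
    {"claw": 90, "translation": [0, 0, 0], "angular": [0, 0, -10]},
    {"claw": 90, "translation": [0, 0, 0], "angular": [0, 0, -10]},
    {"claw": 90, "translation": [0, 0, 0], "angular": [0, 0, -10]},
    {"claw": 90, "translation": [0, 0, 0], "angular": [0, 0, -10]},
    {"claw": 90, "translation": [0, 0, 0], "angular": [0, 0, -10]},
    {"claw": 90, "translation": [0, 0, 0], "angular": [0, 0, -10]},
    {"claw": 90, "translation": [0, 0, 0], "angular": [0, 0, 0]}
  ]
}}

```text
clock: 4.65
position: [0.4663, -0.3088, 0.0352]
tcp_rot: [-1.883, -2.515, -0.0]
wrist_force: [0.2, -0.5, 0.8]
grip_width: 0.055
```

{"fn": "jog_arm", "kwargs": {
  "force": 40,
  "deltas": [
    {"claw": 230, "translation": [0, 0, 0], "angular": [0, 0, 0]},
    {"claw": 230, "translation": [0, 0, 0], "angular": [0, 0, 0]},
    {"claw": 230, "translation": [0, 0, 0], "angular": [0, 0, 0]},
    {"claw": 230, "translation": [0, 0, 0], "angular": [0, 0, 0]},
    {"claw": 230, "translation": [0, 0, 0], "angular": [0, 0, 0]},
    {"claw": 230, "translation": [0, 0, 0], "angular": [0, 0, 0]}
  ]
}}

```text
clock: 5.4
position: [0.4664, -0.3089, 0.0355]
tcp_rot: [1.882, 2.515, -0.0]
wrist_force: [-2.6, 0.6, 5.7]
grip_width: 0.0325
```

{"fn": "jog_arm", "kwargs": {
  "deltas": [
    {"claw": 230, "translation": [0, 0, -15], "angular": [0, 0, 0]},
    {"claw": 230, "translation": [0, 0, -30], "angular": [0, 0, 0]},
    {"claw": 230, "translation": [0, 0, -50], "angular": [0, 0, 0]},
    {"claw": 230, "translation": [0, 0, -50], "angular": [0, 0, 0]},
    {"claw": 230, "translation": [0, 0, 0], "angular": [0, 0, 0]}
  ]
}}

```text
clock: 6.02
position: [0.4686, -0.3093, 0.1849]
tcp_rot: [1.876, 2.51, 0.0]
wrist_force: [0.0, 0.1, -4.0]
grip_width: 0.032
```

{"fn": "jog_arm", "kwargs": {
  "deltas": [
    {"claw": 230, "translation": [20, 13, 0], "angular": [0, 0, 0]},
    {"claw": 230, "translation": [39, 25.5, 0], "angular": [0, 0, 0]},
    {"claw": 230, "translation": [39, 25.5, 0], "angular": [0, 0, 0]},
    {"claw": 230, "translation": [39, 25.5, 0], "angular": [0, 0, 0]},
    {"claw": 230, "translation": [39, 25.5, 0], "angular": [0, 0, 0]},
    {"claw": 230, "translation": [39, 25.5, 0], "angular": [0, 0, 0]},
    {"claw": 230, "translation": [39, 25.5, 0], "angular": [0, 0, 0]},
    {"claw": 230, "translation": [39, 25.5, 0], "angular": [0, 0, 0]},
    {"claw": 230, "translation": [20, 12, 0], "angular": [0, 0, 0]},
    {"claw": 230, "translation": [0, 0, 0], "angular": [0, 0, 0]}
  ]
}}

```text
clock: 7.28
position: [0.5723, 0.0518, 0.1793]
tcp_rot: [-1.875, -2.518, -0.0]
wrist_force: [1.2, -0.8, -3.9]
grip_width: 0.0322
```

Run:
```python
from h import *
T=grab('top');S=grab('side');t=T['frame'];s=S['frame']
c=lambda I,u,v:cv2.resize(I[v-50:v+50,u-50:u+50],None,fx=4,fy=4,interpolation=cv2.INTER_CUBIC)
cv2.imwrite('pics/c2.png',np.hstack([c(t,313,175),c(s,305,180)]))
st=monitor.get_state();P=st['position'];print(P,st['joint_positions'].round(2),st['wrist_force'],st['torque'])
for n,d in(('top',T),('side',S)): print(n,'tcp axis deck expected px',proj(d,[P[0],P[1],P[2]-.0055]),proj(d,[.574,.049,.08]))
```

```text
[0.57252313 0.0485679  0.17946085] [ 0.51  0.37 -0.83  1.63  0.28  1.27 -0.08] [ 0.45634764 -0.62188235 -3.76469643] [-0.00722417  0.0444965   0.03245049]
top tcp axis deck expected px (np.float64(311.12666590013856), np.float64(167.35294499970806)) (np.float64(311.42609842919455), np.float64(174.75682545466805))
side tcp axis deck expected px (np.float64(298.7794224601064), np.float64(171.17183904765056)) (np.float64(299.3049928535017), np.float64(200.30765300177993))
```

View pics/c2.png

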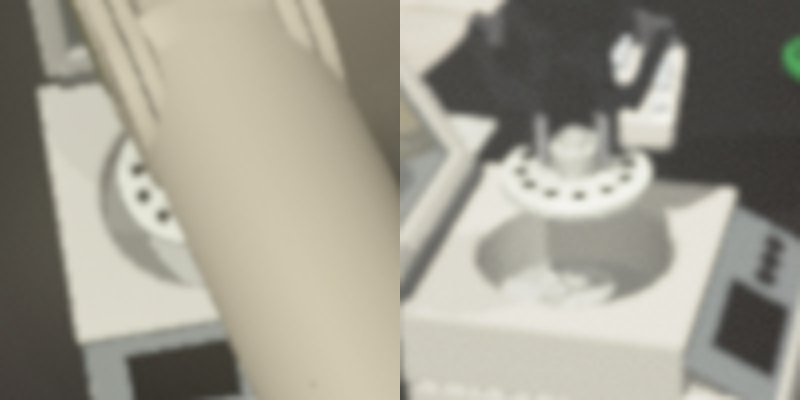

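The rotor is held level over the bowl. In the side view its disc centre is at px ≈(299,172), as predicted from the TCP. Next I refine the bowl axis from the rim extents in the saved initial frames.

Run:
```python
from h import *
a=np.linspace(0,2*np.pi,721)
obs={'top':(281+np.array([540-512,728-512])/4-.4,143+np.array([30,214])/4-.4),'side':(267+np.array([28,228])/4-.4,166+np.array([59,164])/4-.4)}
for n in('top','side'):
    d=grab(n)
    for c in((.572,.049),(.575,.049),(.572,.053)):
        q=np.array([proj(d,[c[0]+.068*np.cos(t),c[1]+.068*np.sin(t),.11]) for t in a])
        print(n,c,'u',q[:,0].min().round(1),q[:,0].max().round(1),'v',q[:,1].min().round(1),q[:,1].max().round(1))
    print('  obs u,v',obs[n])
    I=cv2.imread(f'pics/{n}0.png');g=cv2.cvtColor(I,cv2.COLOR_BGR2GRAY).astype(int)
    if n=='top':
        print('row173',list(enumerate(g[173,280:345],280))); print('col311',list(enumerate(g[143:205,311],143)))
    else: print('col299',list(enumerate(g[172:215,299],172)),'row193',list(enumerate(g[190,268:332],268)))
```

```text
top (0.572, 0.049) u 287.8 334.7 v 150.4 196.1
top (0.575, 0.049) u 287.8 334.7 v 149.5 195.1
top (0.572, 0.053) u 286.4 333.4 v 150.5 196.1
  obs u,v (array([287.6, 334.6]), array([150.1, 196.1]))
row173 [(280, np.int64(203)), (281, np.int64(203)), (282, np.int64(203)), (283, np.int64(203)), (284, np.int64(203)), (285, np.int64(201)), (286, np.int64(193)), (287, np.int64(172)), (288, np.int64(145)), (289, np.int64(136)), (290, np.int64(146)), (291, np.int64(152)), (292, np.int64(154)), (293, np.int64(154)), (294, np.int64(154)), (295, np.int64(156)), (296, np.int64(157)), (297, np.int64(154)), (298, np.int64(153)), (299, np.int64(169)), (300, np.int64(188)), (301, np.int64(195)), (302, np.int64(196)), (303, np.int64(196)), (304, np.int64(195)), (305, np.int64(196)), (306, np.int64(195)), (307, np.int64(187)), (308, np.int64(182)), (309, np.int64(190)), (310, np.int64(194)), (311, np.int64(193)), (312, np.int64(193)), (313, np.int64(191)), (314, np.int64(183)), (315, np.int64(167)), (316, np.int64(165)), (317, np.int64(181)), (318, np.int64(193)), (319, np.int64(190)), (320, np.int64
[... 3780 characters left out ...]
0, np.int64(201)), (301, np.int64(201)), (302, np.int64(201)), (303, np.int64(201)), (304, np.int64(201)), (305, np.int64(203)), (306, np.int64(202)), (307, np.int64(200)), (308, np.int64(199)), (309, np.int64(200)), (310, np.int64(199)), (311, np.int64(197)), (312, np.int64(196)), (313, np.int64(193)), (314, np.int64(193)), (315, np.int64(189)), (316, np.int64(186)), (317, np.int64(185)), (318, np.int64(181)), (319, np.int64(177)), (320, np.int64(171)), (321, np.int64(170)), (322, np.int64(176)), (323, np.int64(197)), (324, np.int64(216)), (325, np.int64(225)), (326, np.int64(229)), (327, np.int64(229)), (328, np.int64(230)), (329, np.int64(229)), (330, np.int64(230)), (331, np.int64(229))]
```

{"fn": "jog_arm", "kwargs": {
  "deltas": [
    {"claw": 230, "translation": [1, 0.5, 15], "angular": [0, 0, 0]},
    {"claw": 230, "translation": [0, 0, 20], "angular": [0, 0, 0]},
    {"claw": 230, "translation": [0, 0, 12], "angular": [0, 0, 0]},
    {"claw": 230, "translation": [0, 0, 3], "angular": [0, 0, 0]},
    {"claw": 230, "translation": [0, 0, 1], "angular": [0, 0, 0]},
    {"claw": 230, "translation": [0, 0, 0], "angular": [0, 0, 0]}
  ]
}}

```text
clock: 8.22
position: [0.5735, 0.0503, 0.1298]
tcp_rot: [1.881, 2.516, 0.001]
wrist_force: [-0.2, -0.7, -2.9]
grip_width: 0.0319
```

{"fn": "jog_arm", "kwargs": {
  "deltas": [
    {"claw": 230, "translation": [0, 0, 1], "angular": [0, 0, 0]},
    {"claw": 230, "translation": [0, 0, 1], "angular": [0, 0, 0]},
    {"claw": 230, "translation": [0, 0, 0], "angular": [0, 0, 0]}
  ]
}}

```text
clock: 8.6
position: [0.5732, 0.0501, 0.1273]
tcp_rot: [1.881, 2.516, -0.0]
wrist_force: [-0.5, -1.0, -2.3]
grip_width: 0.0325
```

{"fn": "jog_arm", "kwargs": {
  "deltas": [
    {"claw": 230, "translation": [0, 0, 1], "angular": [0, 0, 0]},
    {"claw": 230, "translation": [0, 0, 1], "angular": [0, 0, 0]},
    {"claw": 230, "translation": [0, 0, 0], "angular": [0, 0, 0]}
  ]
}}

```text
clock: 8.98
position: [0.5732, 0.0502, 0.1252]
tcp_rot: [-1.881, -2.516, 0.0]
wrist_force: [0.3, 0.2, -3.2]
grip_width: 0.0326
```

{"fn": "jog_arm", "kwargs": {
  "deltas": [
    {"claw": 230, "translation": [0, 0, 1], "angular": [0, 0, 0]},
    {"claw": 230, "translation": [0, 0, 0.5], "angular": [0, 0, 0]},
    {"claw": 230, "translation": [0, 0, 0], "angular": [0, 0, 0]}
  ]
}}

```text
clock: 9.35
position: [0.5732, 0.0502, 0.1237]
tcp_rot: [1.881, 2.516, -0.0]
wrist_force: [-0.6, 0.8, -2.7]
grip_width: 0.0325
```

{"fn": "jog_arm", "kwargs": {
  "deltas": [
    {"claw": 230, "translation": [0, 0, 1], "angular": [0, 0, 0]},
    {"claw": 230, "translation": [0, 0, 1], "angular": [0, 0, 0]},
    {"claw": 230, "translation": [0, 0, 0], "angular": [0, 0, 0]}
  ]
}}

```text
clock: 9.72
position: [0.5733, 0.0501, 0.1218]
tcp_rot: [1.881, 2.516, 0.0]
wrist_force: [0.8, 0.4, -2.8]
grip_width: 0.0322
```

{"fn": "jog_arm", "kwargs": {
  "deltas": [
    {"claw": 230, "translation": [0, 0, 0.5], "angular": [0, 0, 0]},
    {"claw": 230, "translation": [0, 0, 0.5], "angular": [0, 0, 0]},
    {"claw": 230, "translation": [0, 0, 0], "angular": [0, 0, 0]}
  ]
}}

```text
clock: 10.1
position: [0.5733, 0.0502, 0.1208]
tcp_rot: [1.881, 2.516, -0.0]
wrist_force: [0.3, -0.9, -2.9]
grip_width: 0.032
```

{"fn": "jog_arm", "kwargs": {
  "deltas": [
    {"claw": 230, "translation": [0, 0, 0.5], "angular": [0, 0, 0]},
    {"claw": 230, "translation": [0, 0, 0.5], "angular": [0, 0, 0]},
    {"claw": 230, "translation": [0, 0, 0], "angular": [0, 0, 0]}
  ]
}}

```text
clock: 10.48
position: [0.5734, 0.0501, 0.1204]
tcp_rot: [1.881, 2.515, -0.0]
wrist_force: [-2.1, -0.7, 5.0]
grip_width: 0.0322
```

The rotor rests on the dogs (TCP z 0.1204, light contact). Now I turn it slowly.

{"fn": "jog_arm", "kwargs": {
  "deltas": [
    {"claw": 230, "translation": [0, 0, 0], "angular": [0, 0, -3]},
    {"claw": 230, "translation": [0, 0, 0], "angular": [0, 0, -3]},
    {"claw": 230, "translation": [0, 0, 0], "angular": [0, 0, -3]},
    {"claw": 230, "translation": [0, 0, 0], "angular": [0, 0, -3]},
    {"claw": 230, "translation": [0, 0, 0], "angular": [0, 0, -3]},
    {"claw": 230, "translation": [0, 0, 0], "angular": [0, 0, -3]},
    {"claw": 230, "translation": [0, 0, 0], "angular": [0, 0, -3]},
    {"claw": 230, "translation": [0, 0, 0], "angular": [0, 0, -3]}
  ]
}}

```text
clock: 11.48
position: [0.5738, 0.0505, 0.1205]
tcp_rot: [1.314, 2.852, 0.001]
wrist_force: [0.4, -0.5, 3.4]
grip_width: 0.0322
```

```bash
python3 -c "
from h import *
s=monitor.get_state();print(s['position'],s['wrist_force'],s['torque'],s['joint_positions'].round(2))"
```

```text
[0.57378897 0.05047682 0.12046776] [ 0.43725815 -0.49877532  3.35135301] [-0.04703178 -0.03157817 -0.00185774] [ 0.54  0.46 -0.88  1.69  0.38  1.17  0.27]
```

{"fn": "jog_arm", "kwargs": {
  "deltas": [
    {"claw": 230, "translation": [0, 0, 0], "angular": [0, 0, -3]},
    {"claw": 230, "translation": [0, 0, 0], "angular": [0, 0, -3]},
    {"claw": 230, "translation": [0, 0, 0], "angular": [0, 0, -3]},
    {"claw": 230, "translation": [0, 0, 0], "angular": [0, 0, -3]},
    {"claw": 230, "translation": [0, 0, 0], "angular": [0, 0, -3]},
    {"claw": 230, "translation": [0, 0, 0], "angular": [0, 0, -3]},
    {"claw": 230, "translation": [0, 0, 0], "angular": [0, 0, -3]},
    {"claw": 230, "translation": [0, 0, 0], "angular": [0, 0, -3]}
  ]
}}

```text
clock: 12.48
position: [0.5734, 0.0504, 0.12]
tcp_rot: [0.692, 3.064, 0.0]
wrist_force: [0.8, 0.1, -2.8]
grip_width: 0.0323
```

```bash
python3 -c "
from h import *
s=monitor.get_state();print(s['position'],s['wrist_force'],s['torque'],s['joint_positions'].round(2))"
```

```text
[0.57337534 0.05039962 0.12000707] [ 0.79390654  0.11609506 -2.78819552] [-0.0447314  -0.07201083  0.07644065] [ 0.6   0.49 -0.96  1.69  0.43  1.19  0.65]
```

The contact force vanished and z dropped a little, so the slots are over the dogs. Lowering gently.

{"fn": "jog_arm", "kwargs": {
  "deltas": [
    {"claw": 230, "translation": [0, 0, 0.7], "angular": [0, 0, 0]},
    {"claw": 230, "translation": [0, 0, 0.7], "angular": [0, 0, 0]},
    {"claw": 230, "translation": [0, 0, 0], "angular": [0, 0, 0]}
  ]
}}

```text
clock: 12.85
position: [0.5732, 0.0502, 0.1182]
tcp_rot: [-0.696, -3.063, 0.0]
wrist_force: [1.0, 0.8, -4.2]
grip_width: 0.0326
```

{"fn": "jog_arm", "kwargs": {
  "deltas": [
    {"claw": 230, "translation": [0, 0, 0.7], "angular": [0, 0, 0]},
    {"claw": 230, "translation": [0, 0, 0.7], "angular": [0, 0, 0]},
    {"claw": 230, "translation": [0, 0, 0.5], "angular": [0, 0, 0]},
    {"claw": 230, "translation": [0, 0, 0], "angular": [0, 0, 0]}
  ]
}}

```text
clock: 13.35
position: [0.5732, 0.0502, 0.1165]
tcp_rot: [0.695, 3.064, -0.0]
wrist_force: [0.8, -0.5, -3.8]
grip_width: 0.032
```

{"fn": "jog_arm", "kwargs": {
  "deltas": [
    {"claw": 230, "translation": [0, 0, 0.5], "angular": [0, 0, 0]},
    {"claw": 230, "translation": [0, 0, 0.5], "angular": [0, 0, 0]},
    {"claw": 230, "translation": [0, 0, 0], "angular": [0, 0, 0]}
  ]
}}

```text
clock: 13.72
position: [0.5734, 0.0501, 0.1156]
tcp_rot: [0.695, 3.063, -0.0]
wrist_force: [0.4, -0.9, -0.8]
grip_width: 0.032
```

{"fn": "jog_arm", "kwargs": {
  "deltas": [
    {"claw": 230, "translation": [0, 0, 0.4], "angular": [0, 0, 0]},
    {"claw": 230, "translation": [0, 0, 0], "angular": [0, 0, 0]}
  ]
}}

```text
clock: 13.98
position: [0.5735, 0.0501, 0.1155]
tcp_rot: [0.695, 3.063, -0.0]
wrist_force: [-0.8, -0.7, 3.1]
grip_width: 0.0322
```

{"fn": "jog_arm", "kwargs": {
  "deltas": [
    {"claw": 140, "translation": [0, 0, 0], "angular": [0, 0, 0]},
    {"claw": 120, "translation": [0, 0, 0], "angular": [0, 0, 0]},
    {"claw": 60, "translation": [0, 0, 0], "angular": [0, 0, 0]},
    {"claw": 0, "translation": [0, 0, 0], "angular": [0, 0, 0]},
    {"claw": 0, "translation": [0, 0, 0], "angular": [0, 0, 0]},
    {"claw": 0, "translation": [0, 0, 0], "angular": [0, 0, 0]},
    {"claw": 0, "translation": [0, 0, -20], "angular": [0, 0, 0]},
    {"claw": 0, "translation": [0, 0, -50], "angular": [0, 0, 0]},
    {"claw": 0, "translation": [0, 0, -30], "angular": [0, 0, 0]}
  ]
}}

```text
clock: 15.1
position: [0.5739, 0.0508, 0.2188]
tcp_rot: [0.694, 3.061, 0.002]
wrist_force: [-0.1, -0.8, -0.8]
grip_width: 0.0854
```

{"fn": "jog_arm", "kwargs": {
  "deltas": [
    {"claw": 0, "translation": [20, 20, 0], "angular": [0, 0, 0]},
    {"claw": 0, "translation": [34, 34, 0], "angular": [0, 0, 0]},
    {"claw": 0, "translation": [34, 34, 0], "angular": [0, 0, 0]},
    {"claw": 0, "translation": [34, 34, 0], "angular": [0, 0, 0]},
    {"claw": 0, "translation": [34, 34, 0], "angular": [0, 0, 0]},
    {"claw": 0, "translation": [34, 34, 0], "angular": [0, 0, 0]},
    {"claw": 0, "translation": [12, 12.5, 20], "angular": [0, 0, 0]},
    {"claw": 0, "translation": [0, 0, 50], "angular": [0, 0, 0]},
    {"claw": 0, "translation": [0, 0, 40], "angular": [0, 0, 0]},
    {"claw": 0, "translation": [0, 0, 0], "angular": [0, 0, 0]}
  ]
}}

```text
clock: 16.35
position: [0.4774, 0.3192, 0.104]
tcp_rot: [-0.694, -3.061, 0.004]
wrist_force: [-0.1, -0.1, 0.4]
grip_width: 0.0854
```

Run:
```python
from h import *
T=grab('top');S=grab('side');t=T['frame'];s=S['frame']
c=lambda I,u,v:cv2.resize(I[v-36:v+36,u-50:u+50],None,fx=4,fy=4,interpolation=cv2.INTER_CUBIC)
cv2.imwrite('pics/c3.png',np.vstack([np.hstack([c(t,311,175),c(s,300,190)]),np.hstack([c(t,225,212),c(s,293,290)])]))
st=monitor.get_state();P=st['position'];print(P,st['joint_positions'].round(2))
a=np.linspace(0,2*np.pi,361)
for n,d in(('top',T),('side',S)):
  print(n,'lid axis tip px',proj(d,[*P[:2],.042]))
  q=np.array([proj(d,[.5733+.05*np.cos(k),.0501+.05*np.sin(k),.11]) for k in a]);print('expected seated deck',q.min(0),q.max(0),'spigot',proj(d,[.5733,.0501,.136]))
```

```text
[0.47899829 0.32078504 0.10722505] [ 0.12  0.53 -1.01  1.7   0.48  1.18  0.11]
top lid axis tip px (np.float64(222.08772742133107), np.float64(210.38126021770572))
expected seated deck [293.66079032 155.95478448] [328.14059851 189.51108323] spigot (np.float64(310.7737361593676), np.float64(170.43712318024333))
side lid axis tip px (np.float64(291.9064880002898), np.float64(286.1206198443892))
expected seated deck [280.86853273 182.11708729] [317.16915801 201.72992566] spigot (np.float64(298.7430711531786), np.float64(183.50950625184578))
```

View pics/c3.png

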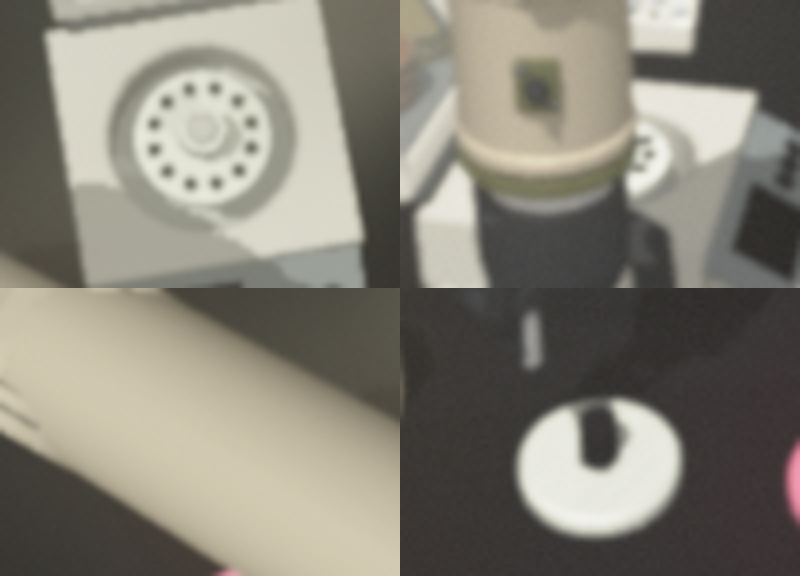

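The rotor deck extents in the top view (u 293.6–328.4, v 155.4–190.6) match the fully seated prediction. The lid knob is under the gripper, so I'll descend and centre-squeeze it.

{"fn": "jog_arm", "kwargs": {
  "force": 20,
  "deltas": [
    {"claw": 0, "translation": [0, 0, 40], "angular": [0, 0, 0]},
    {"claw": 0, "translation": [0, 0, 30], "angular": [0, 0, 0]},
    {"claw": 0, "translation": [0, 0, 14], "angular": [0, 0, 0]},
    {"claw": 100, "translation": [0, 0, 0], "angular": [0, 0, 0]},
    {"claw": 230, "translation": [0, 0, 0], "angular": [0, 0, 0]},
    {"claw": 230, "translation": [0, 0, 0], "angular": [0, 0, 0]},
    {"claw": 230, "translation": [0, 0, 0], "angular": [0, 0, 0]},
    {"claw": 230, "translation": [0, 0, 0], "angular": [0, 0, 0]},
    {"claw": 230, "translation": [0, 0, 0], "angular": [0, 0, 0]},
    {"claw": 230, "translation": [0, 0, 0], "angular": [0, 0, 0]}
  ]
}}

```text
clock: 17.7
position: [0.4789, 0.3203, 0.0221]
tcp_rot: [0.695, 3.063, 0.001]
wrist_force: [-0.3, -0.9, 6.4]
grip_width: 0.0232
```

{"fn": "jog_arm", "kwargs": {
  "deltas": [
    {"claw": 110, "translation": [0, 0, 0], "angular": [0, 0, 0]},
    {"claw": 110, "translation": [0, 0, 0], "angular": [0, 0, 0]},
    {"claw": 110, "translation": [0, 0, 0], "angular": [0, 0, 0]}
  ]
}}

```text
clock: 18.08
position: [0.4784, 0.32, 0.021]
tcp_rot: [-0.695, -3.064, 0.0]
wrist_force: [-0.3, 0.0, -0.1]
grip_width: 0.0488
```

{"fn": "jog_arm", "kwargs": {
  "deltas": [
    {"claw": 110, "translation": [0, 0, 0], "angular": [0, 0, 10]},
    {"claw": 110, "translation": [0, 0, 0], "angular": [0, 0, 10]},
    {"claw": 110, "translation": [0, 0, 0], "angular": [0, 0, 10]},
    {"claw": 110, "translation": [0, 0, 0], "angular": [0, 0, 10]},
    {"claw": 110, "translation": [0, 0, 0], "angular": [0, 0, 10]},
    {"claw": 110, "translation": [0, 0, 0], "angular": [0, 0, 10]},
    {"claw": 110, "translation": [0, 0, 0], "angular": [0, 0, 10]},
    {"claw": 110, "translation": [0, 0, 0], "angular": [0, 0, 10]},
    {"claw": 110, "translation": [0, 0, 0], "angular": [0, 0, 10]},
    {"claw": 110, "translation": [0, 0, 0], "angular": [0, 0, 0]}
  ]
}}

```text
clock: 19.32
position: [0.4783, 0.3201, 0.0211]
tcp_rot: [2.656, 1.676, 0.0]
wrist_force: [-0.4, -0.1, -0.2]
grip_width: 0.0485
```

{"fn": "jog_arm", "kwargs": {
  "deltas": [
    {"claw": 240, "translation": [0, 0, 0], "angular": [0, 0, 0]},
    {"claw": 240, "translation": [0, 0, 0], "angular": [0, 0, 0]},
    {"claw": 240, "translation": [0, 0, 0], "angular": [0, 0, 0]},
    {"claw": 240, "translation": [0, 0, 0], "angular": [0, 0, 0]},
    {"claw": 240, "translation": [0, 0, 0], "angular": [0, 0, 0]},
    {"claw": 240, "translation": [0, 0, 0], "angular": [0, 0, 0]},
    {"claw": 240, "translation": [0, 0, 0], "angular": [0, 0, 0]}
  ]
}}

```text
clock: 20.2
position: [0.4785, 0.3201, 0.0211]
tcp_rot: [2.658, 1.675, 0.0]
wrist_force: [-0.8, 0.2, 1.4]
grip_width: 0.0228
```

{"fn": "jog_arm", "kwargs": {
  "force": 30,
  "deltas": [
    {"claw": 240, "translation": [0, 0, -15], "angular": [0, 0, 0]},
    {"claw": 240, "translation": [0, 0, -45], "angular": [0, 0, 0]},
    {"claw": 240, "translation": [0, 0, -55], "angular": [0, 0, 0]},
    {"claw": 240, "translation": [0, 0, -40], "angular": [0, 0, 0]},
    {"claw": 240, "translation": [0, 0, -15], "angular": [0, 0, 0]}
  ]
}}

```text
clock: 20.82
position: [0.479, 0.3208, 0.1943]
tcp_rot: [2.657, 1.675, 0.006]
wrist_force: [-0.2, 0.8, -1.6]
grip_width: 0.0227
```

{"fn": "jog_arm", "kwargs": {
  "deltas": [
    {"claw": 240, "translation": [-16, 16, 0], "angular": [0, 0, 0]},
    {"claw": 240, "translation": [-34, 34, 0], "angular": [0, 0, 0]},
    {"claw": 240, "translation": [-34, 34, 0], "angular": [0, 0, 0]},
    {"claw": 240, "translation": [-34, 34, 0], "angular": [0, 0, 0]},
    {"claw": 240, "translation": [-34, 34, 0], "angular": [0, 0, 0]},
    {"claw": 240, "translation": [-34, 34, 0], "angular": [0, 0, 0]},
    {"claw": 240, "translation": [-16.5, 16, 0], "angular": [0, 0, 0]},
    {"claw": 240, "translation": [0, 0, 0], "angular": [0, 0, 0]},
    {"claw": 240, "translation": [0, 0, 0], "angular": [0, 0, 0]},
    {"claw": 240, "translation": [0, 0, 0], "angular": [0, 0, 0]}
  ]
}}

```text
clock: 22.08
position: [0.5728, 0.0517, 0.191]
tcp_rot: [-2.656, -1.677, 0.0]
wrist_force: [0.1, 0.3, -0.9]
grip_width: 0.0229
```

Run:
```python
from h import *
T=grab('top');S=grab('side');t=T['frame'];s=S['frame']
c=lambda I,u,v:cv2.resize(I[v-50:v+50,u-50:u+50],None,fx=4,fy=4,interpolation=cv2.INTER_CUBIC)
cv2.imwrite('pics/c4.png',np.hstack([c(t,311,175),c(s,300,180)]))
st=monitor.get_state();P=st['position'];print(P,st['joint_positions'].round(2))
a=np.linspace(0,2*np.pi,361)
q=np.array([proj(S,[P[0]+.046*np.cos(k),P[1]+.046*np.sin(k),P[2]-.009]) for k in a]);print('expected lid top rim side',q.min(0),q.max(0))
```

```text
[0.57296572 0.05121574 0.19113666] [ 0.3   0.3  -0.56  1.63  0.16  1.26 -0.73]
expected lid top rim side [280.77701545 160.71568641] [315.45340043 177.77929683]
```

View pics/c4.png

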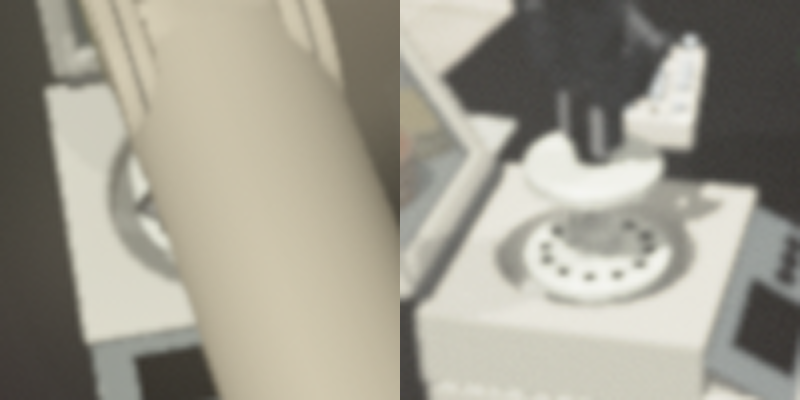

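The lid is held level above the seated rotor, and its rim matches the prediction (u 280.4–315.6). Small correction, then lower.

{"fn": "jog_arm", "kwargs": {
  "deltas": [
    {"claw": 240, "translation": [-0.9, 0.8, 10], "angular": [0, 0, 0]},
    {"claw": 240, "translation": [0, 0, 15], "angular": [0, 0, 0]},
    {"claw": 240, "translation": [0, 0, 6], "angular": [0, 0, 0]},
    {"claw": 240, "translation": [0, 0, 1], "angular": [0, 0, 0]},
    {"claw": 240, "translation": [0, 0, 0], "angular": [0, 0, 0]},
    {"claw": 240, "translation": [0, 0, 0], "angular": [0, 0, 0]}
  ]
}}

```text
clock: 22.92
position: [0.5738, 0.0491, 0.1595]
tcp_rot: [2.658, 1.675, 0.001]
wrist_force: [0.2, -0.6, -0.3]
grip_width: 0.0227
```

{"fn": "jog_arm", "kwargs": {
  "deltas": [
    {"claw": 240, "translation": [0, 0, 1], "angular": [0, 0, 0]},
    {"claw": 240, "translation": [0, 0, 1], "angular": [0, 0, 0]},
    {"claw": 240, "translation": [0, 0, 0], "angular": [0, 0, 0]}
  ]
}}

```text
clock: 23.3
position: [0.5735, 0.049, 0.157]
tcp_rot: [2.658, 1.675, -0.0]
wrist_force: [-0.7, 0.3, 0.2]
grip_width: 0.0227
```

{"fn": "jog_arm", "kwargs": {
  "deltas": [
    {"claw": 240, "translation": [0, 0, 1], "angular": [0, 0, 0]},
    {"claw": 240, "translation": [0, 0, 1], "angular": [0, 0, 0]},
    {"claw": 240, "translation": [0, 0, 0], "angular": [0, 0, 0]}
  ]
}}

```text
clock: 23.68
position: [0.5735, 0.049, 0.155]
tcp_rot: [2.658, 1.675, -0.0]
wrist_force: [0.1, 0.1, -1.1]
grip_width: 0.0225
```

{"fn": "jog_arm", "kwargs": {
  "deltas": [
    {"claw": 240, "translation": [0.9, -0.6, 0], "angular": [0, 0, 0]},
    {"claw": 240, "translation": [0, 0, 1], "angular": [0, 0, 0]},
    {"claw": 240, "translation": [0, 0, 0.7], "angular": [0, 0, 0]},
    {"claw": 240, "translation": [0, 0, 0], "angular": [0, 0, 0]}
  ]
}}

```text
clock: 24.18
position: [0.5734, 0.05, 0.1533]
tcp_rot: [2.658, 1.675, -0.0]
wrist_force: [-0.6, -0.1, -0.4]
grip_width: 0.0227
```

{"fn": "jog_arm", "kwargs": {
  "deltas": [
    {"claw": 240, "translation": [0, 0, 0.7], "angular": [0, 0, 0]},
    {"claw": 240, "translation": [0, 0, 0.7], "angular": [0, 0, 0]},
    {"claw": 240, "translation": [0, 0, 0], "angular": [0, 0, 0]}
  ]
}}

```text
clock: 24.55
position: [0.5734, 0.0501, 0.1519]
tcp_rot: [-2.658, -1.675, 0.0]
wrist_force: [-0.0, 0.2, -1.6]
grip_width: 0.0229
```

{"fn": "jog_arm", "kwargs": {
  "deltas": [
    {"claw": 240, "translation": [0, 0, 0.5], "angular": [0, 0, 0]},
    {"claw": 240, "translation": [0, 0, 0.5], "angular": [0, 0, 0]},
    {"claw": 240, "translation": [0, 0, 0], "angular": [0, 0, 0]}
  ]
}}

```text
clock: 24.92
position: [0.5735, 0.0501, 0.1511]
tcp_rot: [2.658, 1.675, 0.0]
wrist_force: [-0.0, -0.2, 1.2]
grip_width: 0.0225
```

{"fn": "jog_arm", "kwargs": {
  "deltas": [
    {"claw": 240, "translation": [0, 0, 0.4], "angular": [0, 0, 0]},
    {"claw": 240, "translation": [0, 0, 0], "angular": [0, 0, 0]}
  ]
}}

```text
clock: 25.18
position: [0.5736, 0.0502, 0.1511]
tcp_rot: [2.658, 1.675, 0.001]
wrist_force: [-2.3, 0.1, 6.0]
grip_width: 0.0231
```

Seated on the shoulder at z 0.1511, as expected (0.151). Release, retreat and check.

{"fn": "jog_arm", "kwargs": {
  "deltas": [
    {"claw": 180, "translation": [0, 0, 0], "angular": [0, 0, 0]},
    {"claw": 150, "translation": [0, 0, 0], "angular": [0, 0, 0]},
    {"claw": 80, "translation": [0, 0, 0], "angular": [0, 0, 0]},
    {"claw": 50, "translation": [0, 0, 0], "angular": [0, 0, 0]},
    {"claw": 50, "translation": [0, 0, 0], "angular": [0, 0, 0]},
    {"claw": 50, "translation": [0, 0, -20], "angular": [0, 0, 0]},
    {"claw": 50, "translation": [0, 0, -50], "angular": [0, 0, 0]},
    {"claw": 50, "translation": [0, 0, -30], "angular": [0, 0, 0]}
  ]
}}

```text
clock: 26.18
position: [0.5739, 0.0503, 0.253]
tcp_rot: [2.657, 1.674, 0.003]
wrist_force: [-0.5, 0.2, -0.2]
grip_width: 0.0687
```

{"fn": "jog_arm", "kwargs": {
  "deltas": [
    {"claw": 50, "translation": [-45, 0, 0], "angular": [0, 0, 0]},
    {"claw": 50, "translation": [-50, 0, 0], "angular": [0, 0, 0]},
    {"claw": 50, "translation": [-50, 0, 0], "angular": [0, 0, 0]},
    {"claw": 50, "translation": [-50, 0, 0], "angular": [0, 0, 0]},
    {"claw": 50, "translation": [-50, 0, 0], "angular": [0, 0, 0]},
    {"claw": 50, "translation": [0, 0, 0], "angular": [0, 0, 0]},
    {"claw": 50, "translation": [0, 0, 0], "angular": [0, 0, 0]}
  ]
}}

```text
clock: 27.05
position: [0.4679, -0.1704, 0.2507]
tcp_rot: [2.658, 1.675, 0.001]
wrist_force: [-0.4, 0.6, -0.2]
grip_width: 0.0689
```

Run:
```python
from h import *
T=grab('top');S=grab('side');t=T['frame'];s=S['frame']
c=lambda I,u,v:cv2.resize(I[v-50:v+50,u-50:u+50],None,fx=4,fy=4,interpolation=cv2.INTER_CUBIC)
cv2.imwrite('pics/c5.png',np.vstack([np.hstack([c(t,311,175),c(s,300,180)]),np.hstack([cv2.resize(t[60:340,100:500],(400,200)),cv2.resize(s,(400,200))])]))
a=np.linspace(0,2*np.pi,361)
for n,d in(('top',T),('side',S)):
  q=np.array([proj(d,[.5735+.046*np.cos(k),.0501+.046*np.sin(k),.142]) for k in a]);print(n,'expected lid rim',q.min(0),q.max(0),'knob top',proj(d,[.5735,.0501,.172]))
```

```text
top expected lid rim [294.43284583 154.12514426] [327.02906207 185.80876462] knob top (np.float64(310.5723859218645), np.float64(167.19819052510974))
side expected lid rim [281.61388908 173.12227034] [315.54877206 190.73694355] knob top (np.float64(298.24308964988205), np.float64(172.01524374131364))
```

View pics/c5.png

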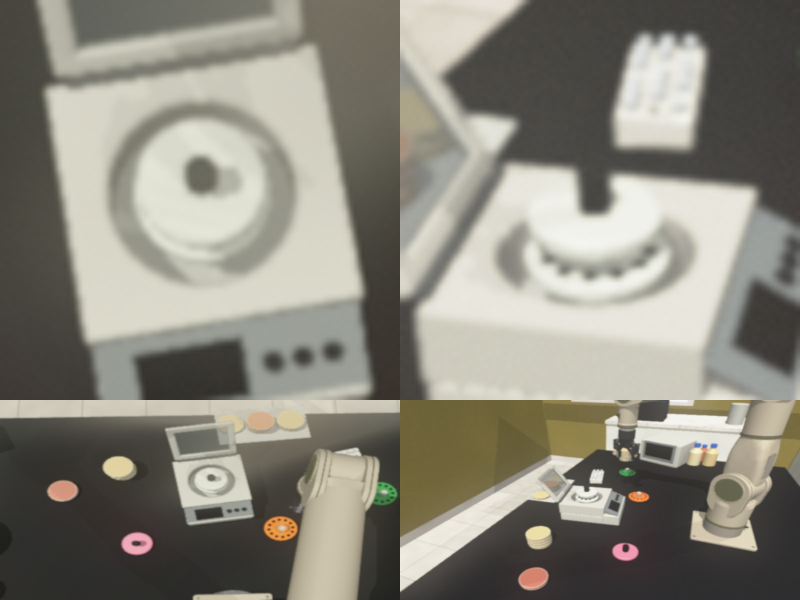

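The lid is centred and flat on the seated rotor. Its rim spans u 293.9–327.1 in the top view and 281.1–315.6 in the side view, both matching the prediction within about 0.5 px. The dishes and rack have not moved. Handing in.

```bash
python3 -c "
from h import *
sign_off()"
```

```text
the job is handed in; nothing more can be done
```

The rotor is on the drive hub, turned onto the dogs and fully home. The lid sits on top of it, centred and flat, and I handed the job in at about 27 s of the 72 s allowed.

- **Rotor:** I centred it in the gripper, lowered it over the spigot in small steps and felt it stop on the dogs with about 5 N of upward force. Turning it about 45° anticlockwise (from above) brought the slots over the dogs. I then lowered it the last 5 mm, and it came to rest within 0.1 mm of the expected height. Contact force stayed under 10 N.
- **Lid:** I picked it up by the knob and lowered it onto the rotor's shoulder. It landed within 0.1 mm of the expected height.
- **Last checks:** after backing the arm away, the lid rim matched its predicted position in both cameras to about 0.5 px. The rotor deck, checked in the top view before the lid went on, matched to about 1 px. By eye, the dishes and tube rack had not moved, and the arm was touching nothing.
- **Disagreement:** an early side-view estimate of the bowl centre was about 9 mm off the top view. I re-measured from the rim edges, and the rotor then went down over the spigot without resistance.

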